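# Shut the ball dish and turn its spout over the tray

### The arm

A 6-joint arm with a two-finger parallel gripper is mounted at the origin on a cart in front of the work surface, level with it; the furniture and walls round the work are solid. World frame = base frame: x ahead of the robot, y to its left, z up, the work surface at z = 0. Lengths are in m, angles in rad, forces in N, time in s.
With the tool pointing down it reaches from about 0.325 to 0.9 m from the base axis. Payload 6.1 kg.
Tool frame: the origin (TCP) lies midway between the tips of the shut fingers; the grasp point (between the pads) lies 19 mm behind it; z points along the fingers, y is the line along which they close (so a half turn about z gives the same grasp; the last joint's range is limited). The gripper opens to 85 mm and grips with 20 to 120 N. Pads are 22 mm wide; open, the fingers measure 114 mm over their backs; the gripper's body (76 mm by 85 mm) begins 54 mm behind the grasp point. The pads swing forward as they close: fully open they stand 13 mm farther back than shut.
Start: joints at [-1.336, 0.22, 1.526, -0, 1.395, -0.126], TCP at [0.221, -0.585, 0.231] pointing down, gripper open.
Joint ranges: [-2.98, 2.98], [-0.91, 2.08], [0.09, 2.57], [-1.24, 4.39], [0.2, 2.65], [-2.68, 2.68]. Speed limits (rad/s): [2.57, 2.57, 3.01, 3.14, 3.14, 3.14].

### API

Orientations are given as a unit quaternion [x, y, z, w].
In Python, from cell import monitor, viewer, workorder gives the robot as it stands.
- The arm moves only by the shell command python3 -m creep 'ROWS' [OPENING] [FORCE]. ROWS is a JSON object of lists of equal length, an entry for each row: "xyz": the shift along the world's x, y, z in m, a list of three; "rot": the turn, a rotation vector about the world's x, y, z in units of 5 degrees (1.0 is 5 degrees), a list of three. In form: {"xyz": [[dx, dy, dz], ...], "rot": [[wx, wy, wz], ...]}. A call has exactly 10 rows; each row shifts and turns the commanded pose from where the row before left it; what a row does not reach is not made up. A row lasts 1/12 s, in which the tool goes at most 41.7 mm and 7.16 degrees, less where a joint would pass 70% of its speed; a pose out of reach is approached as far as the arm can. A call is refused whole if a number of a shift passes 0.0417 or a number of a turn 1, either way. A call with a gripper value outside its range is refused whole. OPENING is the opening, from -1 (shut) to 1 (fully open), set as the call begins (- or left out, the last holds). The fingers move at their own pace and stop on an object; FORCE is the grip in N (left out, the last holds). Time passes only in rows, so rows that do not move let the fingers close, or fill a call up. It gives the time, the measured TCP pose, the force, the opening and the grip force at its end, in the units of the state.
- monitor.get_state(): the state, without advancing time (a new reading comes with each control period).
- viewer.read_camera(name): name is "scene" or "top" or "wrist"; returns (picture, depth): 400x640x3 uint8, red, green, blue; 400x640 float32, m along the optical axis (not along the pixel's ray), 0 where there is no reading.
- viewer.camera_info(name): a dict with "camera_matrix" (3x3 intrinsics, pixels), "position" and "rotation" of the camera in the world. Camera axes: x right, y down, z forward; pixel columns grow to the right and rows downward; lengths in m; the calibration is good to about 2 mm. A picture is of the moment at which its call begins: read the wrist's pose just before it. camera_info takes no time and is no camera call; for the wrist camera it gives the pose at the moment of the call.
- workorder.sign_off(): hands the job in; it is judged then, once.
The state is a dict: "t": time; "joints": joint angles; "dq": joint speeds; "effort": joint torques, N m; "position": TCP position; "eef_rot": TCP orientation; "force": force on the tool from outside, world axes, zero at the start; "moment": the same for the moment, N m; "width": opening from 0.0 (shut) to 1.0 (fully open); "finger_force": force on a finger pad.
Only numpy, scipy, OpenCV 4.12 (cv2) and the standard library are available. Lean on these libraries where they do the work, as an engineer would, in place of code of your own. Each camera call takes 0.05 s, during which the arm holds its last target. There are 200 camera calls.

### The job

Take the flat gate plate out of its wooden stand and slide it, edge down, fully home into the slot across the spout of the metal ball dish. Then lift the dish by its carrying bail and turn it a quarter turn, level and gently so that the loose ball stays in the middle, until the shut spout points squarely at the small open tray beside the dish, with its lip above the tray. Finish while still holding the dish there, level, still and clear above desk and tray, and leave the other things on the desk where they are.

Things in the scene. Friction and masses are not known exactly. Their poses are not given: they have to be found in the camera images.
- dish: loose round aluminium dish, 130 mm across, 0.3 to 0.5 kg; origin under its centre, z up. Inside a 10 degree cone, lowest in the centre; rim 23 mm high. Its spout points along its +x, at the start to the world's +y within 0.4 rad; the tray lies a quarter turn clockwise from above. A bail (8 mm rods at y = +-64 mm) bridges it along its y. Bystanders stand within 150 mm of it
- dish_grip (a point): centre of the bail's wooden grip, 98 mm straight above the dish's origin: a bar 64 mm long along the dish's y, 14 mm thick along its x, 16 mm high (90 to 106 mm above the underside), to be gripped across its 14 mm. The ball's top is 30 mm above the underside
- dish_slot (a point): middle of the gate slot's floor in the spout: 78 mm from the dish's centre along its x, 16 mm above its underside. Slot 8 mm wide along the dish's x, 46 mm long along its y, 30 mm deep, open at the top, where a lead-in flares to about 14 mm (top 51 mm above the underside). The spout is 52 mm wide outside, 30 mm inside
- dish_lip (a point): tip of the spout's floor, 96 mm from the dish's centre along its x, 16 mm above its underside
- dish_seat (a point): lowest point of the dish's inside, in its centre, where the ball rests; 6 mm above the underside
- ball_center (a point): centre of the loose steel ball, 24 mm diameter, 56 g, that rests in the dish
- gate: loose gate, 70 to 120 g: steel blade 4 mm thick (its x), 40 wide (y), 32 high; on it a black grip bar 14 mm thick (x), 46 wide (y), 32 to 60 mm above the blade's lower edge, gripped across its 14 mm. Origin: middle of the lower edge, z up. It stands in the stand's slot, axes along the stand's; draw it straight up. Goes into the dish's slot either way round, its x along the dish's x
- gate_stand: fixed light wooden block, 56x84x30 mm (x, y, z), with a slot along its y, 24 mm deep (slot floor 6 mm above its underside); origin under its centre. It stands on the paper, 7 mm above the desk, to the right of the scales, within 0.5 rad of square
- tray: fixed black open tray, 100x68x22 mm (its x, y, z), holding small parts, just beyond the dish; origin under its centre, 112 mm from the dish's centre at the start. Its +y points at the dish's centre, so the turned dish's x lies along the tray's y
- bushing: stepped round bushing, 30 mm across, 30 mm tall, stands beside the tray; bystander; origin under its centre
- nut: hexagon nut, 19x22x12 mm, lies near the dish; bystander; origin under its centre
- wood_block: plain wooden packing block, 45x110x40 mm (x, y, z); bystander; origin under its centre
- steel_block: small ground steel block, 30x50x25 mm; bystander; origin under its centre

How it is judged:
By the outcome, as a careful person would: the job done as asked, in the order asked, and still so for the second after the job is handed in, while the arm keeps its last pose, push and grip.
It also fails if it takes over 61 s, if anything falls off the work surface, if the arm or the gripper's body presses on something with over 40 N, if the wrist force passes 120 N, or if a joint passes its speed limit or range.

## Working session

There is one attempt and no reset: what is moved stays moved. The work goes in short steps, Python scripts to look and compute and a shell command to move; the robot and the scene stay as the last step left them, time stands still between calls to the robot, and variables do not carry over. Pictures are saved under pics/ and viewed, at most 13 in all, crops included, and the job is handed in when it is done.

```bash
ls; mkdir -p pics; cat > h.py <<'E'
import numpy as np, cv2
from cell import monitor, viewer, workorder
def shot(name,fn):
    info=viewer.camera_info(name); im,d=viewer.read_camera(name)
    np.savez('pics/'+fn+'.npz',im=im,d=d,K=np.array(info['camera_matrix']),p=np.array(info['position']),R=np.array(info['rotation']))
    cv2.imwrite('pics/'+fn+'.png',im[:,:,::-1]); return info
def cloud(fn):
    z=np.load('pics/'+fn+'.npz'); K,p,R,d=z['K'],z['p'],z['R'],z['d']
    if R.shape!=(3,3):
        from scipy.spatial.transform import Rotation; R=Rotation.from_quat(R).as_matrix()
    v,u=np.mgrid[:d.shape[0],:d.shape[1]]
    P=np.stack([(u-K[0,2])/K[0,0]*d,(v-K[1,2])/K[1,1]*d,d],-1)@R.T+p
    P[d==0]=np.nan
    return P,z['im']
E
python3 - <<'E'
from h import *
for n in('scene','top'):print(shot(n,n+'0'))
print(monitor.get_state())
E
```

```text
pics
{'camera_matrix': array([[473.22264651,   0.        , 317.03162623],
       [  0.        , 473.22264651, 199.9785302 ],
       [  0.        ,   0.        ,   1.        ]]), 'position': array([-0.00523899, -0.93968509,  0.68122206]), 'rotation': array([ 0.83274281, -0.2215274 ,  0.11863064, -0.49334754])}
{'camera_matrix': array([[513.85293639,   0.        , 312.70477199],
       [  0.        , 513.85293639, 207.2354651 ],
       [  0.        ,   0.        ,   1.        ]]), 'position': array([0.28322986, 0.01108521, 1.52433567]), 'rotation': array([ 0.70562732, -0.70388751,  0.05704984, -0.05811863])}
{'t': 0.1, 'joints': array([-1.33609110e+00,  2.21142525e-01,  1.52752903e+00,  1.63108803e-05,
        1.39469142e+00, -1.26095247e-01]), 'dq': array([ 0.00054049, -0.00216089, -0.00217911,  0.00158928, -0.00233804,
        0.00070581]), 'effort': array([ 1.47278292e-04, -4.98241997e+01, -3.90546656e+01, -2.89724630e-04,
        5.76145656e-03,  5.22681759e-06]), 'position': array([ 0.2205137 , -0.58421336,  0.23029446]), 'eef_rot': array([ 9.83771832e-01,  1.79421847e-01, -4.00288439e-05, -8.84292048e-04]), 'force': array([-0.04269305,  0.17487232, -0.28168174]), 'moment': array([ 0.01108069,  0.05748195, -0.01425021]), 'finger_force': 0.0, 'width': 1.0031533593127213}
```

View pics/top0.png

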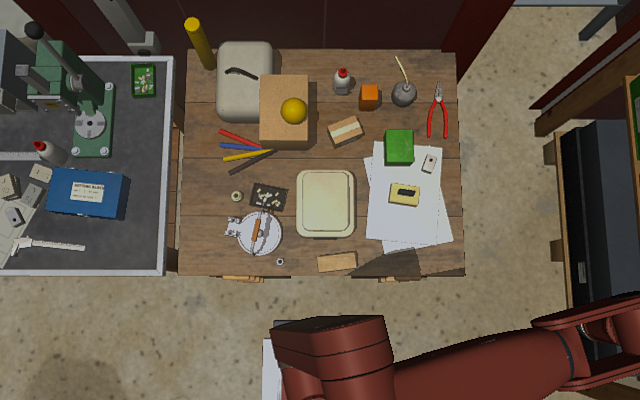

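View pics/scene0.png

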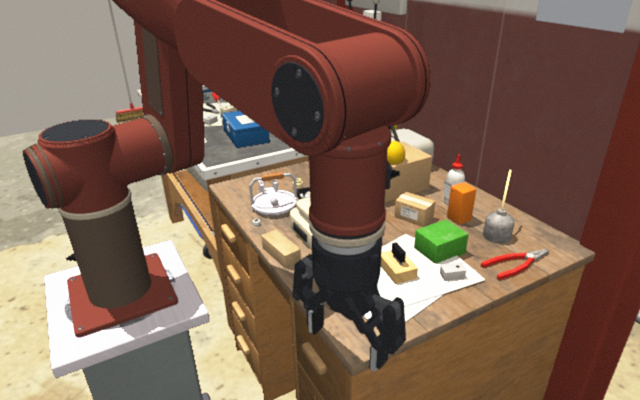

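The top view shows the dish at (260,233) with its spout pointing left at (232,226). The tray is at (268,195), the bushing at (236,196), and the stand with the black gate grip at (405,194). I'll enlarge both areas and use the depth.

```bash
python3 - <<'E'
from h import *
P,im=cloud('top0')
a=cv2.resize(im[170:270,220:300],None,fx=5,fy=5,interpolation=cv2.INTER_CUBIC);b=cv2.resize(im[170:220,380:430],None,fx=7.5,fy=7.5,interpolation=cv2.INTER_CUBIC)
o=np.zeros((500,800,3),np.uint8);o[:,:400]=a;o[:375,410:785]=b
cv2.imwrite('pics/crop0.png',o[:,:,::-1])
z=P[...,2]
def rect(m,n):
    q=P[m][:,:2].astype(np.float32); r=cv2.minAreaRect(q); print(n,len(q),r,np.nanmedian(P[m][:,2]))
v,u=np.mgrid[:400,:640]
box=lambda u0,u1,v0,v1:(u>=u0)&(u<=u1)&(v>=v0)&(v<=v1)
s=box(382,428,175,212)
rect(s&(z>.03)&(z<.045),'stand top'); rect(s&(z>.055),'gate')
d=box(222,287,206,260)
rect(d&(z>.075),'grip')
rect(d&(z>.04)&(z<.06),'spout/rods')
t=box(245,292,180,212); rect(t&(z>.012)&(z<.05),'tray')
print(np.nanmedian(z[box(300,310,245,250)]))
for uu,vv in((260,233),(405,190)):
  print(np.round(P[vv-16:vv+17:2,uu-30:uu+31:4,2]*1000).astype(int) if uu==260 else '')
E
```

```text
stand top 442 ((0.568282425403595, -0.25528964400291443), (0.08473962545394897, 0.05648360028862953), 80.6586685180664) 0.03697209036795468
gate 97 ((0.567881166934967, -0.2549067735671997), (0.04608633741736412, 0.01498478464782238), 81.77609252929688) 0.07139506555608044
grip 195 ((0.4524145722389221, 0.17257604002952576), (0.015317892655730247, 0.13314186036586761), 78.44824981689453) 0.10316250918039382
spout/rods 78 ((0.4609158933162689, 0.217044398188591), (0.09761745482683182, 0.13177350163459778), 78.0140380859375) 0.04647305596162854
tray 274 ((0.5530257821083069, 0.15025076270103455), (0.10291102528572083, 0.08807791769504547), 78.93193054199219) 0.018445918753007717
-0.00041780893406162534
[[                  -4                   -7                   -3
                    -3                   24                   20
                    16                   97                   14
                    14                   12                   -1
                    -6                    3                    7
                     5]
 [                  42                   
[... 4905 characters left out ...]
  -2
                    24                   19                   12
                    14                   16                   11
                    16                   11                   24
                    -3                   -2                   -1
                     0]
 [                  -2                    1                   -8
                     0                   22                   97
                    14                   10                   10
                    13                   11                    0
                    -4                    1                   -6
                     2]]
<stdin>:19: RuntimeWarning: invalid value encountered in cast
```

View pics/crop0.png

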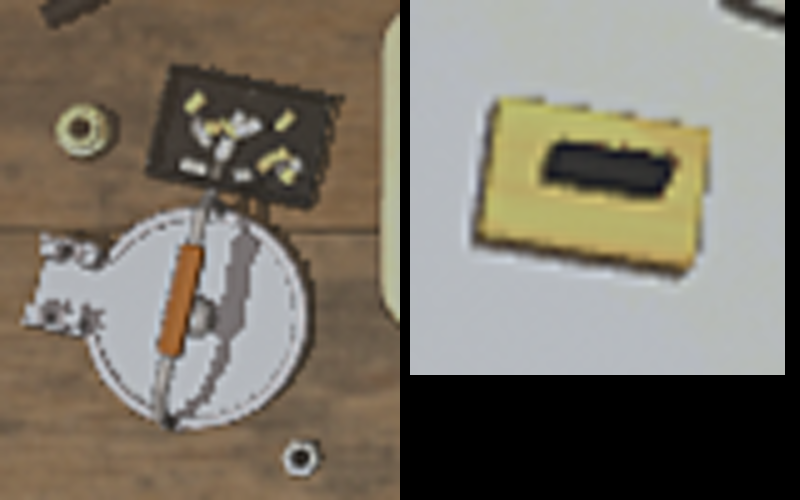

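The gate's long axis runs at about 81°, so the fingers close at about −9°. The dish yaw is about 78.5°. I'm moving above the gate with a +60° yaw.

```bash
python3 -m creep '{"xyz":[[0.01,0.01,-0.001],[0.02,0.019,-0.002],[0.02,0.019,-0.002],[0.02,0.019,-0.002],[0.02,0.019,-0.002],[0.02,0.019,-0.002],[0.02,0.019,-0.002],[0.02,0.019,-0.002],[0.02,0.019,-0.002],[0.02,0.019,-0.002]],"rot":[[0,0,0.6],[0,0,0.6],[0,0,0.6],[0,0,0.6],[0,0,0.6],[0,0,0.6],[0,0,0.6],[0,0,0.6],[0,0,0.6],[0,0,0.6]]}' 1
python3 -m creep '{"xyz":[[0.02,0.019,-0.002],[0.02,0.019,-0.002],[0.02,0.019,-0.002],[0.02,0.019,-0.002],[0.02,0.019,-0.002],[0.02,0.018,-0.002],[0.0175,0.016,-0.002],[0.015,0.014,0],[0.005,0.005,0],[0,0,0]],"rot":[[0,0,0.6],[0,0,0.6],[0,0,0.6],[0,0,0.6],[0,0,0.6],[0,0,0.8],[0,0,0.8],[0,0,0.8],[0,0,0.6],[0,0,0]]}'
python3 - <<'E'
from h import *
shot('wrist','w1'); s=monitor.get_state(); print(s['position'],s['eef_rot'])
P,im=cloud('w1'); z=P[...,2]
cv2.imwrite('pics/w1.png',im[:,:,::-1])
m=(np.hypot(P[...,0]-.568,P[...,1]+.255)<.06)
for n,a in(('stand',m&(z>.03)&(z<.045)),('gate',m&(z>.06)&(z<.085))):
    if a.sum()>5: print(n,a.sum(),cv2.minAreaRect(P[a][:,:2].astype(np.float32)),np.median(P[a][:,2]))
E
```

```text
t: 0.93
position: [0.4113, -0.4025, 0.2117]
eef_rot: [0.903, 0.429, -0.0, -0.0]
force: [1.6, 0.6, -0.3]
width: 1.0
finger_force: 0.0
t: 1.77
position: [0.569, -0.2539, 0.1975]
eef_rot: [0.761, 0.649, 0.0, -0.001]
force: [0.1, 0.5, -0.3]
width: 1.0
finger_force: 0.0
[ 0.56824374 -0.25485923  0.19759666] [ 7.62022875e-01  6.47549794e-01 -2.79445965e-04 -5.68417399e-04]
stand 3372 ((0.5690643191337585, -0.2546736001968384), (0.0844699963927269, 0.05599883571267128), 80.91780853271484) 0.035537796367128366
gate 683 ((0.5688555836677551, -0.253726601600647), (0.044908810406923294, 0.013474063016474247), 81.14205932617188) 0.0712715716223506
```

View pics/w1.png

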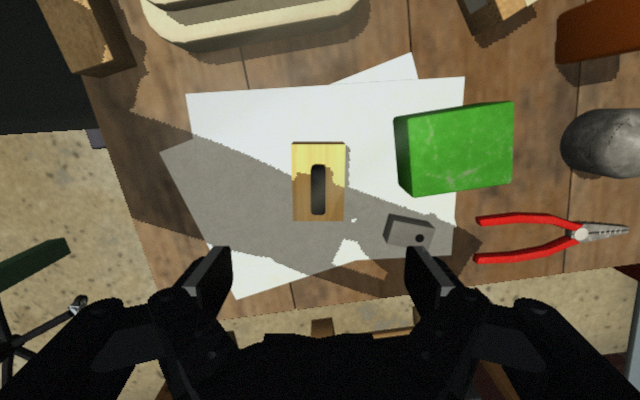

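The wrist view shows the gate grip centred between the fingers at (318,190), square to them. The green block (395+) and the small grey piece (385,230) are clear, so I'll half-close the gripper, descend and grip.

```bash
python3 -m creep '{"xyz":[[0.0005,0.0004,-0.01],[0,0,-0.02],[0,0,-0.025],[0,0,-0.025],[0,0,-0.025],[0,0,-0.02],[0,0,-0.015],[0,0,-0.009],[0,0,0],[0,0,0]],"rot":[[0,0,0],[0,0,0],[0,0,0],[0,0,0],[0,0,0],[0,0,0],[0,0,0],[0,0,0],[0,0,0],[0,0,0]]}' 0
python3 -m creep '{"xyz":[[0,0,0],[0,0,0],[0,0,0],[0,0,0],[0,0,0],[0,0,0],[0,0,0],[0,0,0],[0,0,0],[0,0,0]],"rot":[[0,0,0],[0,0,0],[0,0,0],[0,0,0],[0,0,0],[0,0,0],[0,0,0],[0,0,0],[0,0,0],[0,0,0]]}' -1 50
```

```text
t: 2.65
position: [0.568, -0.2557, 0.0489]
eef_rot: [0.763, 0.647, -0.0, -0.0]
force: [0.5, -0.8, 0.3]
width: 0.5
finger_force: 0.0
t: 3.48
position: [0.5695, -0.256, 0.051]
eef_rot: [0.762, 0.647, 0.0, 0.001]
force: [-2.0, -0.7, 5.5]
width: 0.155
finger_force: 50.7
```

```bash
python3 -m creep '{"xyz":[[0,0,0.004],[0,0,0.006],[0,0,0.01],[0,0,0.015],[0,0,0.02],[0,0,0.025],[0,0,0.025],[0,0,0.025],[0,0,0.02],[0,0,0.01]],"rot":[[0,0,0],[0,0,0],[0,0,0],[0,0,0],[0,0,0],[0,0,0],[0,0,0],[0,0,0],[0,0,0],[0,0,0]]}'
python3 -m creep '{"xyz":[[0,0.01,0],[-0.002,0.015,0],[-0.005,0.02,0],[-0.005,0.025,0],[-0.005,0.025,0],[-0.005,0.025,0],[-0.005,0.025,0],[-0.005,0.025,0],[-0.005,0.025,0],[-0.005,0.025,0]],"rot":[[0,0,0.5],[0,0,0.8],[0,0,0.9],[0,0,0.9],[0,0,0.9],[0,0,0.9],[0,0,0.9],[0,0,0.9],[0,0,0.9],[0,0,0.9]]}'
python3 -m creep '{"xyz":[[-0.005,0.025,0],[-0.005,0.025,0],[-0.005,0.025,0],[-0.005,0.025,0],[-0.005,0.025,0],[-0.005,0.025,0],[-0.005,0.02,0],[-0.005,0.02,0],[-0.003,0.01,0],[0,0.005,0]],"rot":[[0,0,0.9],[0,0,0.9],[0,0,0.9],[0,0,0.9],[0,0,0.9],[0,0,0.9],[0,0,0.9],[0,0,0.9],[0,0,0.9],[0,0,0.8]]}'
python3 - <<'E'
from h import *
shot('wrist','w2'); s=monitor.get_state(); print(s['position'],s['eef_rot'])
shot('top','t2')
shot('scene','s2')
E
```

```text
t: 4.32
position: [0.57, -0.256, 0.2138]
eef_rot: [0.762, 0.647, 0.001, 0.003]
force: [0.4, -1.3, -0.4]
width: 0.155
finger_force: 49.8
t: 5.15
position: [0.5258, -0.034, 0.209]
eef_rot: [0.474, 0.88, -0.0, -0.0]
force: [0.2, -0.0, -1.4]
width: 0.149
finger_force: 49.8
t: 5.98
position: [0.4824, 0.1713, 0.209]
eef_rot: [0.104, 0.995, 0.0, -0.001]
force: [-0.1, -0.7, -1.4]
width: 0.154
finger_force: 49.8
[0.48268086 0.17143663 0.20900776] [ 1.02652188e-01  9.94717161e-01  2.56811504e-04 -4.80814165e-04]
```

View pics/w2.png

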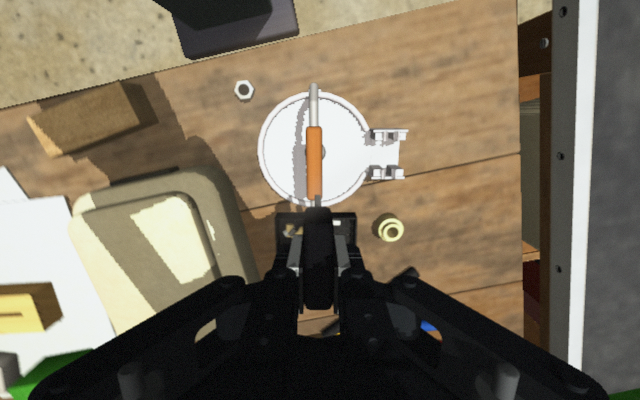

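The gate is held square. The dish is at about (315,150), with the slot between the posts at (388,153). I'll fit the dish from the depth.

```bash
python3 - <<'E'
from h import *
for f in('w2','top0'):
    P,im=cloud(f); z=P[...,2]
    m=(np.hypot(P[...,0]-.4524,P[...,1]-.1726)<.13)&(P[...,0]<.52)
    a=m&(z>.09)&(z<.112); q=P[a][:,:2].astype(np.float32)
    print(f,'grip',a.sum(),cv2.minAreaRect(q),np.median(P[a][:,2]),q.mean(0))
    a=m&(z>.04)&(z<.06)&(np.hypot(P[...,0]-.468,P[...,1]-.249)<.04); q=P[a][:,:2].astype(np.float32)
    print('posts',a.sum(),cv2.minAreaRect(q),np.median(P[a][:,2]),q.mean(0))
    # top-of-rim/dish disc from colour: bright low-saturation
    hsv=cv2.cvtColor(im,cv2.COLOR_RGB2HSV)
    a=m&(z>.012)&(z<.03)&(hsv[...,1]<40)&(hsv[...,2]>120)&(np.hypot(P[...,0]-.4524,P[...,1]-.1726)<.075); q=P[a][:,:2].astype(np.float32)
    print('disc',a.sum(),cv2.minEnclosingCircle(q))
E
```

```text
w2 grip 1532 ((0.44238734245300293, 0.17641498148441315), (0.013823901303112507, 0.10035933554172516), 78.23456573486328) 0.10374855483415545 [0.44291347 0.176446  ]
posts 587 ((0.46914419531822205, 0.25027206540107727), (0.03528255969285965, 0.05042479932308197), 78.06121826171875) 0.04459463633608579 [0.46762645 0.25018972]
disc 5828 ((0.45389196276664734, 0.1780945360660553), 0.06925231963396072)
top0 grip 180 ((0.4528147280216217, 0.17249424755573273), (0.015317892655730247, 0.12409141659736633), 78.44824981689453) 0.10358246423466988 [0.4519252  0.17229855]
posts 73 ((0.4690222144126892, 0.24824507534503937), (0.03281392529606819, 0.05153479427099228), 78.47087860107422) 0.0464965456004196 [0.4686452  0.24847512]
disc 868 ((0.455117791891098, 0.17645080387592316), 0.06970247626304626)
```

```bash
python3 -m creep '{"xyz":[[-0.001,0.004,-0.005],[-0.0015,0.008,-0.01],[-0.002,0.012,-0.012],[-0.002,0.012,-0.014],[-0.002,0.012,-0.014],[-0.002,0.012,-0.014],[-0.002,0.01,-0.012],[-0.001,0.006,-0.01],[0,0.0023,-0.005],[0,0,0]],"rot":[[0,0,0],[0,0,0],[0,0,0],[0,0,0],[0,0,0],[0,0,0],[0,0,0],[0,0,0],[0,0,0],[0,0,0]]}'
python3 - <<'E'
from h import *
from scipy.spatial.transform import Rotation as R
shot('wrist','w3'); s=monitor.get_state(); print(s['position'],s['eef_rot'])
for f,t in(('w2',[.4827,.1714,.209]),('w3',s['position'])):
    P,im=cloud(f); q=R.from_quat(s['eef_rot']).as_matrix()
    L=(P-np.array(t))@q   # tool frame
    m=(abs(L[...,1])<.012)&(abs(L[...,0])<.04)
    for a,b in((-.02,0),(.004,.03),(.03,.045)):
        k=m&(L[...,2]>a)&(L[...,2]<b)
        if k.sum()>3: print(f,a,k.sum(),np.percentile(L[k],[2,50,98],axis=0).round(4).tolist())
    a=(P[...,2]>.04)&(P[...,2]<.06)&(np.hypot(P[...,0]-.468,P[...,1]-.249)<.04); print('posts',a.sum(),cv2.minAreaRect(P[a][:,:2].astype(np.float32)) if a.sum()>3 else '')
E
```

```text
t: 6.97
position: [0.4689, 0.2481, 0.1114]
eef_rot: [0.107, 0.994, -0.001, -0.001]
force: [0.8, -0.5, -0.7]
width: 0.149
finger_force: 49.8
[0.46967096 0.24791453 0.11251475] [ 1.07171142e-01  9.94240294e-01 -4.19990563e-04 -6.39032080e-04]
w2 -0.02 1627 [[-0.0194, -0.011, -0.02], [0.0114, 0.0005, -0.0189], [0.0244, 0.011, -0.0016]]
w2 0.004 62 [[0.0207, -0.0046, 0.0045], [0.0212, 0.0, 0.0207], [0.0236, 0.0018, 0.0293]]
w2 0.03 21 [[0.0206, -0.0019, 0.0302], [0.0212, 0.0, 0.0332], [0.0216, 0.0016, 0.0377]]
posts 587 ((0.46914419531822205, 0.25027206540107727), (0.03528255969285965, 0.05042479932308197), 78.06121826171875)
w3 -0.02 2972 [[-0.0187, -0.0102, -0.0199], [0.011, 0.0004, -0.0187], [0.0248, 0.0103, -0.0023]]
w3 0.004 73 [[0.0211, -0.0058, 0.0042], [0.0219, 0.0003, 0.0189], [0.0247, 0.0063, 0.0291]]
w3 0.03 25 [[0.0215, -0.0016, 0.0304], [0.0219, -0.0003, 0.0335], [0.0222, 0.0015, 0.0386]]
posts 684 ((0.46513986587524414, 0.2510160803794861), (0.03515172749757767, 0.044301584362983704), 76.88971710205078)
```

View pics/w3.png

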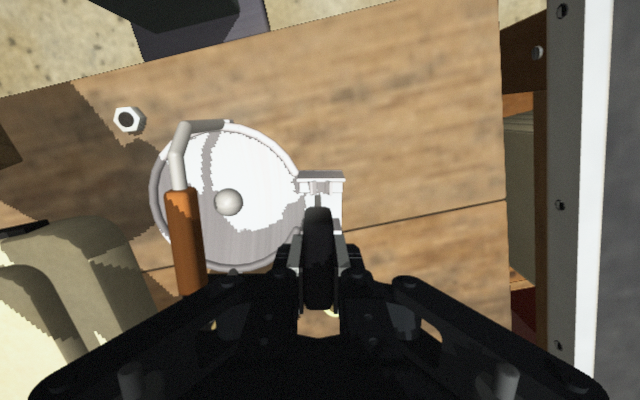

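The gate sits about 1.5 mm along tool +x. The slot, at about (321,185), is about 2 mm toward dish +x from the blade. I'll correct for both and descend with force checks.

```bash
python3 -m creep '{"xyz":[[0.0006,0.0008,0],[0.0005,0.0008,-0.002],[0,0,-0.004],[0,0,-0.005],[0,0,-0.005],[0,0,-0.005],[0,0,-0.004],[0,0,-0.003],[0,0,-0.002],[0,0,0]],"rot":[[0,0,0],[0,0,0],[0,0,0],[0,0,0],[0,0,0],[0,0,0],[0,0,0],[0,0,0],[0,0,0],[0,0,0]]}'
python3 - <<'E'
from h import *
s=monitor.get_state(); print(s['position'],s['force'],s['moment'])
E
```

```text
t: 7.85
position: [0.4709, 0.2494, 0.0826]
eef_rot: [0.107, 0.994, -0.0, -0.0]
force: [-0.6, 0.1, -1.9]
width: 0.15
finger_force: 49.8
[0.47086057 0.24941026 0.08263882] [-0.59102741  0.05050852 -1.85447993] [-0.02492094 -0.02173838 -0.00140541]
```

```bash
python3 -m creep '{"xyz":[[0,0,-0.002],[0,0,-0.003],[0,0,-0.003],[0,0,-0.003],[0,0,-0.003],[0,0,-0.003],[0,0,-0.002],[0,0,-0.001],[0,0,0],[0,0,0]],"rot":[[0,0,0],[0,0,0],[0,0,0],[0,0,0],[0,0,0],[0,0,0],[0,0,0],[0,0,0],[0,0,0],[0,0,0]]}'
```

```text
t: 8.68
position: [0.4712, 0.2496, 0.0633]
eef_rot: [0.107, 0.994, -0.0, -0.0]
force: [0.9, -0.5, -0.5]
width: 0.148
finger_force: 49.8
```

```bash
python3 -m creep '{"xyz":[[0,0,-0.001],[0,0,-0.001],[0,0,-0.001],[0,0,-0.001],[0,0,-0.001],[0,0,-0.001],[0,0,-0.001],[0,0,-0.001],[0,0,0],[0,0,0]],"rot":[[0,0,0],[0,0,0],[0,0,0],[0,0,0],[0,0,0],[0,0,0],[0,0,0],[0,0,0],[0,0,0],[0,0,0]]}'
```

```text
t: 9.52
position: [0.4718, 0.2503, 0.0565]
eef_rot: [0.107, 0.994, 0.001, 0.001]
force: [-2.8, 1.4, 6.4]
width: 0.149
finger_force: 50.9
```

```bash
python3 -m creep '{"xyz":[[0,0,-0.0005],[0,0,-0.0005],[0,0,-0.0005],[0,0,-0.0005],[0,0,0],[0,0,0],[0,0,0],[0,0,0],[0,0,0],[0,0,0]],"rot":[[0,0,0],[0,0,0],[0,0,0],[0,0,0],[0,0,0],[0,0,0],[0,0,0],[0,0,0],[0,0,0],[0,0,0]]}'
python3 - <<'E'
from h import *
s=monitor.get_state(); print(s['position'],s['force'],s['moment']); shot('wrist','w4'); shot('top','t4')
P,im=cloud('w4');cv2.imwrite('pics/w4c.png',cv2.resize(im[120:330,200:420],None,fx=2.7,fy=2.7,interpolation=cv2.INTER_CUBIC)[:,:,::-1])
E
```

```text
t: 10.35
position: [0.4725, 0.2513, 0.0556]
eef_rot: [0.107, 0.994, 0.002, 0.001]
force: [-4.1, 5.1, 10.5]
width: 0.153
finger_force: 51.6
[0.47251166 0.25133369 0.05557626] [-4.08093791  5.11091483 10.5397465 ] [ 0.72191477  0.71353949 -0.02460319]
```

View pics/w4c.png

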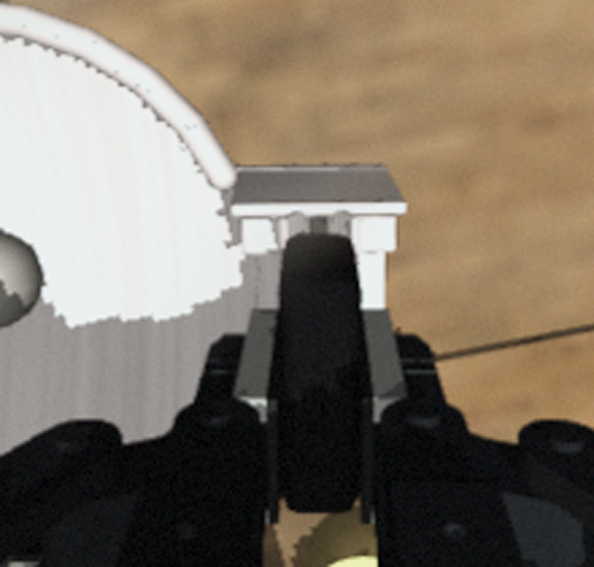

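The gate is between the posts and close to home at about 10 N. I'll measure its height relative to the spout.

```bash
python3 - <<'E'
from h import *
from scipy.spatial.transform import Rotation as R
s=monitor.get_state(); q=R.from_quat(s['eef_rot']).as_matrix(); t=s['position']
for f in ('w4',):
    P,im=cloud(f); L=(P-t)@q
    k=(abs(L[...,1])<.006)&(L[...,0]>.013)&(L[...,0]<.026)&(P[...,2]>.05); h=P[k][:,2]
    print('bar z hist',np.histogram(h,np.arange(.05,.09,.002)))
    k=(P[...,2]>.035)&(P[...,2]<.06)&(L[...,0]>.02)&(L[...,0]<.045)&(abs(L[...,1])<.03)
    print('post z',np.histogram(P[k][:,2],np.arange(.035,.06,.001)))
    D=np.array([.4692-.078*.2045,.2497-.078*.979]); dsk=(P[...,2]<.008)&(np.hypot(P[...,0]-.5,P[...,1]-.3)<.08); print('desk',np.median(P[dsk][:,2]))
    for lo,hi in((.0,.012),(.012,.02),(.02,.03)):
        k=(P[...,2]>.045)&(P[...,2]<.09)&(L[...,0]>.018)&(L[...,0]<.03)&(L[...,2]>-.03+lo)&(L[...,2]<-.03+hi)&(abs(L[...,1])<.009)
        if k.sum():print('y at height',lo,np.percentile(L[k][:,1],[2,50,98]).round(4),np.percentile(L[k][:,0],[2,50,98]).round(4))
    k=(P[...,2]>.042)&(P[...,2]<.055)&(L[...,0]>.012)&(L[...,0]<.04)&(abs(L[...,1])<.03)
    print('posts y',np.percentile(L[k][:,1],[1,99]))
    k=(abs(L[...,1])<.02)&(L[...,0]>.0)&(L[...,0]<.04)
    v,u=np.where(k); print(u.min(),u.max(),v.min(),v.max())
E
```

```text
bar z hist (array([ 21,  27,  27,  28,  33,  28,  39,  31,  40,  40,  41,  65, 330,
       267,   0,   0,   0,   0,   0]), array([0.05 , 0.052, 0.054, 0.056, 0.058, 0.06 , 0.062, 0.064, 0.066,
       0.068, 0.07 , 0.072, 0.074, 0.076, 0.078, 0.08 , 0.082, 0.084,
       0.086, 0.088]))
post z (array([ 35,  34,  32,  33,  42,  36,  86, 228, 225,  91,  27,  26,  39,
        42,  14,   7,  14,  15,  15,  13,  17,  19,  14,  17]), array([0.035, 0.036, 0.037, 0.038, 0.039, 0.04 , 0.041, 0.042, 0.043,
       0.044, 0.045, 0.046, 0.047, 0.048, 0.049, 0.05 , 0.051, 0.052,
       0.053, 0.054, 0.055, 0.056, 0.057, 0.058, 0.059]))
desk -0.0016874882046730433
y at height 0.0 [-0.0056  0.0007  0.007 ] [0.0181 0.0211 0.0239]
y at height 0.012 [-0.0061  0.0003  0.007 ] [0.0213 0.0238 0.0244]
y at height 0.02 [-0.006   0.0003  0.007 ] [0.0215 0.0239 0.0243]
posts y [-0.01652821  0.01637827]
216 421 160 399
```

The bar top reads about 1.5 mm high, within calibration error. I'll release so the gate can settle freely, rise and look.

```bash
python3 -m creep '{"xyz":[[0,0,0.001],[0,0,0.001],[0,0,0],[0,0,0],[0,0,0],[0,0,0],[0,0,0],[0,0,0],[0,0,0],[0,0,0]],"rot":[[0,0,0],[0,0,0],[0,0,0],[0,0,0],[0,0,0],[0,0,0],[0,0,0],[0,0,0],[0,0,0],[0,0,0]]}' -0.4
python3 -m creep '{"xyz":[[0,0,0.002],[0,0,0.004],[0,0,0.006],[0,0,0.01],[0,0,0.01],[0,0,0.01],[0,0,0.006],[0,0,0.003],[0,0,0],[0,0,0]],"rot":[[0,0,0],[0,0,0],[0,0,0],[0,0,0],[0,0,0],[0,0,0],[0,0,0],[0,0,0],[0,0,0],[0,0,0]]}'
python3 - <<'E'
from h import *
from scipy.spatial.transform import Rotation as R
shot('wrist','w5'); shot('top','t5')
s=monitor.get_state(); q=R.from_quat(s['eef_rot']).as_matrix(); t=s['position'];print(t)
P,im=cloud('w5'); L=(P-t)@q; z=P[...,2]
k=(abs(L[...,1])<.012)&(abs(L[...,0])<.03)&(z>.06)&(z<.083); print('bar',k.sum(),cv2.minAreaRect(P[k][:,:2].astype(np.float32)),np.percentile(P[k][:,2],[50,80,90]))
a=(z>.04)&(z<.056)&(L[...,0]>.015)&(abs(L[...,1])<.03)&(L[...,0]<.04);print('post',np.histogram(z[a],np.arange(.04,.056,.001)))
dsk=(z<.008)&(np.hypot(P[...,0]-.5,P[...,1]-.3)<.08); print('desk',np.median(z[dsk]))
cv2.imwrite('pics/w5c.png',cv2.resize(im[60:330,140:440],None,fx=2.2,fy=2.2,interpolation=cv2.INTER_CUBIC)[:,:,::-1])
E
```

```text
t: 11.28
position: [0.4712, 0.2495, 0.0553]
eef_rot: [0.107, 0.994, -0.0, -0.0]
force: [0.1, 0.7, -0.1]
width: 0.299
finger_force: 0.0
t: 12.12
position: [0.4712, 0.2495, 0.1064]
eef_rot: [0.107, 0.994, 0.0, 0.0]
force: [-0.3, -0.0, 0.2]
width: 0.295
finger_force: 0.0
[0.47077687 0.24938395 0.10572146]
bar 1571 ((0.4706591069698334, 0.2502739429473877), (0.013781392946839333, 0.04521671310067177), 77.67495727539062) [0.07714914 0.07779107 0.07804443]
post (array([  6,  31,  19, 140, 232,  59,  13,  10,  26,  39,  10,   0,   1,
         9,   7]), array([0.04 , 0.041, 0.042, 0.043, 0.044, 0.045, 0.046, 0.047, 0.048,
       0.049, 0.05 , 0.051, 0.052, 0.053, 0.054, 0.055]))
desk -0.0017084377235316028
```

View pics/w5c.png

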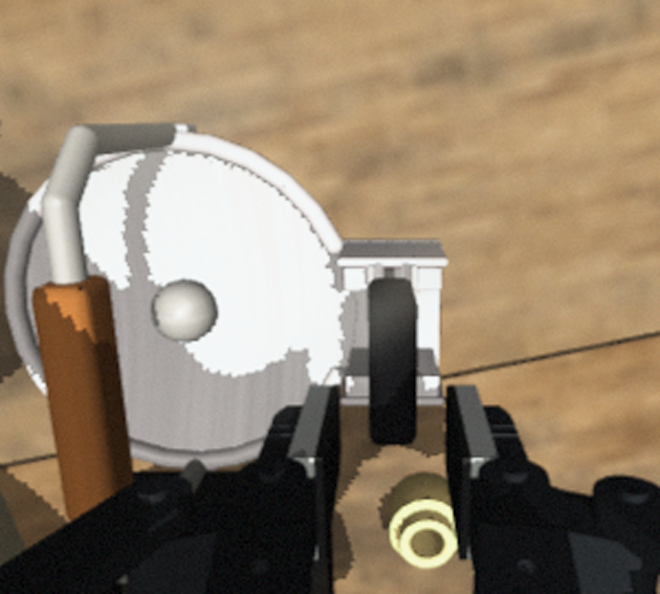

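```bash
python3 - <<'E'
from h import *
P,im=cloud('w5'); z=P[...,2]; th=np.radians(78.2); ex=np.array([np.cos(th),np.sin(th)]); ey=np.array([-ex[1],ex[0]])
X=P[...,:2]@ex-.3410; Y=P[...,:2]@ey+.4082
k=(abs(X)<.006)&(abs(Y+.0014)<.021)&(z>.073)&(z<.083); A=np.c_[X[k],Y[k],np.ones(k.sum())]
print('bar slope',np.linalg.lstsq(A,z[k],rcond=None)[0], 'X',np.percentile(X[k],[1,99]),'Y',np.percentile(Y[k],[1,99]))
print('height map rows Y, cols X (mm, +1.7)')
xs=np.arange(-20,22,2); print('      ',xs)
for y in range(-30,32,2):
    r=[]
    for x in xs:
        k=(abs(X*1e3-x)<1)&(abs(Y*1e3-y)<1)&(z<.09); r.append(int(round(np.median(z[k])*1e3+1.7)) if k.sum() else -9)
    print(y,r)
E
```

```text
bar slope [-0.01201107 -0.00124633  0.07734699] X [-0.00586341  0.00559416] Y [-0.02168744  0.01917542]
height map rows Y, cols X (mm, +1.7)
       [-20 -18 -16 -14 -12 -10  -8  -6  -4  -2   0   2   4   6   8  10  12  14
  16  18  20]
-30 [21, -9, -9, -9, -9, -9, -9, -9, -9, -9, -9, -9, -9, -9, -9, -9, -9, -9, -9, -9, 0]
-28 [23, 21, -9, -9, -9, -9, -9, -9, -9, -9, -9, -9, -9, -9, -9, -9, -9, -9, -9, 44, 0]
-26 [22, 22, 45, 46, 46, 46, 46, -9, -9, -9, -9, -9, -9, -9, 48, 47, 46, 46, 46, 46, 0]
-24 [22, 32, 45, 46, 46, 46, 46, 78, 79, 79, 79, 78, 78, 78, 45, 46, 46, 45, 44, 36, 0]
-22 [17, 16, 46, 46, 46, 46, 46, 78, 79, 79, 79, 79, 79, 79, 46, 46, 46, 46, 46, 15, 0]
-20 [17, 17, 46, 46, 46, 46, 46, 78, 79, 79, 79, 79, 79, 78, 46, 46, 46, 46, 46, 16, 0]
-18 [17, 17, 31, 46, 46, 46, 47, 78, 79, 79, 79, 79, 79, 78, 46, 46, 46, 46, 31, 16, 0]
-16 [16, 17, 31, 35, 33, 33, 41, 78, 79, 79, 79, 79, 79, 78, 44, 34, 33, 32, 31, 16, 1]
-14 [17, 17, 17, 16, 16, 16, -9, 78, 79, 79, 80, 79, 79, 78, -9, 16, 15, 16, 16, 16, 0]
-12 [16, 17, 17, 16, 16, 16, -9, 78, 79, 79, 80, 79, 79, 78, -9, 17, 17, 
[... 1099 characters left out ...]
79, 78, 79, 78, 50, 46, 45, 46, 46, -9, -9]
16 [17, 17, 46, 46, 46, 46, 50, 78, 79, 79, 79, 79, 79, 78, 51, 46, 46, 46, 46, -9, -9]
18 [17, -9, 45, 46, 46, 46, 47, 77, 79, 78, 41, 79, 80, 78, 50, 47, 46, 46, 46, -9, 1]
20 [17, -9, -9, 46, 46, 46, 48, 64, 72, 76, 71, 74, 68, 69, 51, 46, 46, 46, 46, -9, 0]
22 [21, 22, 44, 46, 45, 46, 48, 51, 53, 64, 70, 62, 62, 50, 51, 46, 46, 46, 45, 46, 1]
24 [23, 1, 46, 46, 46, 46, 45, 45, 46, 46, 1, 46, 45, 46, 46, 38, 45, 1, 45, 31, 0]
26 [23, 17, 28, 27, 26, 29, 28, 27, 26, 29, 27, 29, 28, 30, 26, 28, 28, 26, 29, 11, 1]
28 [22, 1, 1, 0, 0, 0, 1, 0, 0, 0, 0, 0, 0, 0, 0, 0, 0, 0, 0, 0, 0]
30 [11, 0, 0, 0, 0, 0, 0, 0, 0, 0, 0, 1, -1, 0, 0, 0, 0, 0, 0, 0, 0]
```

The depth map shows the bar top at 79 mm, so the gate is about 3 mm short of home with the bar at flare height. I'll look at the empty slot from the earlier view.

```bash
python3 - <<'E'
from h import *
th=np.radians(78.2); ex=np.array([np.cos(th),np.sin(th)]); ey=np.array([-ex[1],ex[0]])
o=[]
for f,st in(('w2',1),('w3',1)):
    P,im=cloud(f); z=P[...,2]; dz=1.7
    X=P[...,:2]@ex-.3410; Y=P[...,:2]@ey+.4082
    xs=np.arange(-18,20,1); print(f,xs)
    for y in range(-29,30,2):
        r=[]
        for x in xs:
            k=(abs(X*1e3-x)<.8)&(abs(Y*1e3-y)<1)&(z<.06); r.append('%2d'%round(np.median(z[k])*1e3+dz) if k.sum() else ' .')
        print('%3d'%y,' '.join(r))
    k=(abs(X)<.03)&(abs(Y)<.032)&(z<.06);v,u=np.where(k); c=im[v.min():v.max(),u.min():u.max()]; o.append(cv2.resize(c,(390,390),interpolation=cv2.INTER_CUBIC))
cv2.imwrite('pics/slot.png',np.hstack(o)[:,:,::-1])
E
```

```text
w2 [-18 -17 -16 -15 -14 -13 -12 -11 -10  -9  -8  -7  -6  -5  -4  -3  -2  -1
   0   1   2   3   4   5   6   7   8   9  10  11  12  13  14  15  16  17
  18  19]
-29  .  .  .  .  .  .  .  .  .  .  .  .  .  .  .  .  .  .  .  .  .  .  .  .  .  .  .  .  .  .  .  .  .  .  .  .  .  .
-27  .  .  .  .  .  .  .  .  .  .  .  .  .  .  .  .  .  .  .  .  .  .  .  .  .  .  .  .  .  .  .  .  .  .  .  .  .  .
-25 30 39 46 46 45 45 46 47 45 45 46 48 49 49 49 46 46 45 45 46 47 46 46 47  .  . 49  . 47 45 46 47 45 46 46 46  .  .
-23 27 32 31 38 46 46 46 46 46 47 47 49 51 49 49 47 45 46 43 44 38 38 35 35 51 51 51  . 46 46 45 45 45 45 45 45 46  .
-21 17 16 34 39 46 45 45 46 45 46 46 50 52 50  . 46  .  .  .  .  . 46 33 35 51 51 50 47 47 46 47 46 46 46 45  .  .  .
-19 16 17 27 38 45 45 46 46 46 46 47 51 51 50 47 46  . 17 17 16 16 17 32 28 50 52  . 46 46 46 47 46 46 46 45  .  .  .
-17 16 16 33 39 46 45 46 46 46 46 46 51 51 49 47 47 16 16 16 17 16 31 32 34 50 50 51  . 46 46 47 47 46 45 45 44  .  .
-15 17 17 22 28 32 31 31 33 30 31 34 40 39 35 48 16 16 16 16 15 17 16 36 33 40 38 33 33 33 34 30 33 31 35 17 16 15 
[... 5597 characters left out ...]
 . 44 46 47 46 46 46 46 46 48 51 51 50 47 47  .  .  .  .  .  . 47 48 51 51 51 47 46 47 46 46 46 46 46  .  .  .
 21  .  .  . 46 46 46 46 46 46 46 47 52 51 50 48 47  .  .  .  .  .  . 48 49 50 52 51 46 46 46 46 46 46 46 46  .  .  .
 23 10 44 44 45 46 46 44 45 46 46 46 51 51 49 47 46 45 45 45 46 45 45 46 49 50 51 51 46 46 46 46 46 45 46 46 46 46 -1
 25 15 37 33 36 34 32 32 33 33 31 32 40 37 34 31 31 33 30 33 35 29 31 34 34 35 33 34 33 29 32 34 33 29 30 30 30 25  0
 27 10  1  0  0  0  1  1  0  1 19  0  1  1  0 11  1 21  0  0  0  1  1  0 15  1  0  0  0 14  0  0  2  0  0  0  0  0  0
 29  0  0  1  0  0  0  1  0  0  0  0  0  0  0  1  1  1  0  0  0  0  0  0  0  0  0  0  0  0  0  0  1  0  0  0  0  0 -1
```

View pics/slot.png

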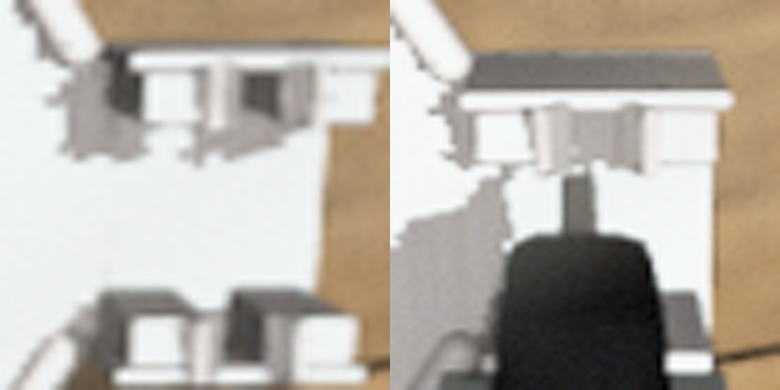

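The flare peaks (z≈51, |X|≈6–7) coincide with the bar's underside, so the bar appears to rest on the lead-in. I'll press it down with shut fingers to see whether it is truly home.

```bash
python3 -m creep '{"xyz":[[0,0,0],[0,0,0],[0,0,-0.003],[0,0,-0.005],[0,0,-0.005],[0,0,-0.004],[0,0,-0.003],[0,0,-0.002],[0,0,-0.001],[0,0,0]],"rot":[[0,0,0],[0,0,0],[0,0,0],[0,0,0],[0,0,0],[0,0,0],[0,0,0],[0,0,0],[0,0,0],[0,0,0]]}' -1 30
python3 -m creep '{"xyz":[[0,0,-0.001],[0,0,-0.001],[0,0,-0.001],[0,0,-0.001],[0,0,-0.001],[0,0,-0.001],[0,0,0],[0,0,0],[0,0,0],[0,0,0]],"rot":[[0,0,0],[0,0,0],[0,0,0],[0,0,0],[0,0,0],[0,0,0],[0,0,0],[0,0,0],[0,0,0],[0,0,0]]}'
```

```text
t: 13.05
position: [0.4711, 0.2495, 0.083]
eef_rot: [0.107, 0.994, -0.0, -0.0]
force: [0.4, 0.3, 1.4]
width: 0.004
finger_force: 0.0
t: 13.88
position: [0.472, 0.2501, 0.0785]
eef_rot: [0.107, 0.994, 0.001, 0.001]
force: [-1.0, 0.8, 6.1]
width: 0.001
finger_force: 3.1
```

```bash
python3 -m creep '{"xyz":[[0,0,-0.0005],[0,0,-0.0005],[0,0,-0.0005],[0,0,-0.0005],[0,0,0],[0,0,0],[0,0,0],[0,0,0],[0,0,0],[0,0,0]],"rot":[[0,0,0],[0,0,0],[0,0,0],[0,0,0],[0,0,0],[0,0,0],[0,0,0],[0,0,0],[0,0,0],[0,0,0]]}'
python3 - <<'E'
from h import *
shot('top','t6');shot('wrist','w6')
s=monitor.get_state();print(s['position'],s['force'])
th=np.radians(78.2); ex=np.array([np.cos(th),np.sin(th)]); ey=np.array([-ex[1],ex[0]])
for f in('w5','w6'):
    P,im=cloud(f);z=P[...,2]; X=P[...,:2]@ex-.3410; Y=P[...,:2]@ey+.4082
    k=(abs(X)<.005)&(Y>.013)&(Y<.018)&(z>.07); print(f,'bar end z',np.median(z[k]))
    for n,k in(('cheek',(abs(abs(X)-.012)<.003)&(Y>.015)&(Y<.022)&(z>.035)&(z<.06)),('rim floor',(X>-.05)&(X<-.03)&(abs(Y-.015)<.02)&(z<.03)),('dish -x',(X<-.11)&(X>-.125)&(abs(Y-.03)<.02)&(z<.03))):
        print(n,k.sum(),np.median(z[k]) if k.any() else '')
    h=cv2.HoughCircles(cv2.cvtColor(im,cv2.COLOR_RGB2GRAY),cv2.HOUGH_GRADIENT,1,50,param1=100,param2=15,minRadius=10,maxRadius=18); print(h)
E
```

```text
t: 14.72
position: [0.4728, 0.251, 0.0775]
eef_rot: [0.107, 0.994, 0.002, 0.002]
force: [-1.9, 2.7, 9.2]
width: 0.002
finger_force: 4.8
[0.47276917 0.25096907 0.07741768] [-1.98059427  2.71216976  9.32303411]
w5 bar end z 0.07745322054572609
cheek 154 0.0444402124694815
rim floor 1091 0.011932371978743639
dish -x 234 0.01259140270511773
[[[224.5 201.5  13.8]
  [333.5 303.5  14.1]
  [116.5 118.5  15.2]]]
w6 bar end z 0.15023325060256282
cheek 165 0.043266177229889596
rim floor 1405 0.012514534137694072
dish -x 341 0.01729889159194975
[[[208.5 212.5  17.4]
  [ 85.5 114.5  14.1]]]
```

Pressing at about 9 N tips the dish slightly: the cheek drops 1 mm and the far rim rises 5 mm. So the gate is already bottomed on the dish. I'll back off gently, rise, open and look again.

```bash
python3 -m creep '{"xyz":[[0,0,0.0005],[0,0,0.0005],[0,0,0.0005],[0,0,0.0005],[0,0,0.0005],[0,0,0.0005],[0,0,0.001],[0,0,0.001],[0,0,0.001],[0,0,0.002]],"rot":[[0,0,0],[0,0,0],[0,0,0],[0,0,0],[0,0,0],[0,0,0],[0,0,0],[0,0,0],[0,0,0],[0,0,0]]}'
python3 -m creep '{"xyz":[[0,0,0.01],[0,0,0.015],[0,0,0.02],[0,0,0.02],[0,0,0.02],[0,0,0.02],[0.01,0,0.015],[0.02,0,0.005],[0.01,0,0],[0,0,0]],"rot":[[0,0,0],[0,0,0],[0,0,0],[0,0,0],[0,0,0],[0,0,0],[0,0,0],[0,0,0],[0,0,0],[0,0,0]]}' 0.1
cat > m.py <<'E'
from h import *
import sys
th=np.radians(float(sys.argv[2]) if len(sys.argv)>2 else 78.2); ex=np.array([np.cos(th),np.sin(th)]); ey=np.array([-ex[1],ex[0]])
f=sys.argv[1]; shot('wrist',f); s=monitor.get_state(); print(s['position'],s['eef_rot'])
P,im=cloud(f);z=P[...,2]; X=P[...,:2]@ex-.2632; Y=P[...,:2]@ey+.409
def r(n,k):
    if k.sum()>5: q=cv2.minAreaRect(P[k][:,:2].astype(np.float32)); print(n,k.sum(),np.round(q[0],4),np.round(q[1],4),round(q[2],2),'z',np.median(z[k]).round(4))
r('bail top',(abs(X)<.03)&(abs(Y)<.08)&(z>.085)&(z<.115))
r('wood',(abs(X)<.03)&(abs(Y)<.08)&(z>.085)&(z<.115)&(im[...,0].astype(int)>im[...,2]+50))
r('gate',(abs(X-.078)<.02)&(abs(Y)<.04)&(z>.068)&(z<.085))
r('cheeks',(abs(X-.078)<.025)&(abs(Y)<.04)&(z>.04)&(z<.054))
k=(z<.06)&(z>.012)&(np.hypot(X,Y)<.04)&(z>.018); r('ball',k)
cv2.imwrite('pics/'+f+'.png',im[:,:,::-1])
E
python3 m.py w7
```

```text
t: 15.65
position: [0.4708, 0.2493, 0.0828]
eef_rot: [0.107, 0.994, -0.0, -0.0]
force: [-0.1, 0.2, 0.4]
width: 0.003
finger_force: 0.0
t: 16.48
position: [0.513, 0.2494, 0.2091]
eef_rot: [0.108, 0.994, 0.0, 0.001]
force: [-0.1, -0.1, -0.5]
width: 0.547
finger_force: 0.0
[0.51143876 0.24925337 0.20794424] [ 1.07752838e-01  9.94177610e-01 -1.80935825e-04 -4.15462985e-04]
bail top 2199 [0.4529 0.1745] [0.0148 0.13  ] 77.4 z 0.1029
wood 1317 [0.4498 0.1746] [0.0142 0.0992] 77.96 z 0.1041
gate 731 [0.4712 0.2501] [0.0134 0.0454] 77.5 z 0.0771
cheeks 444 [0.47   0.2505] [0.0354 0.0513] 78.14 z 0.0445
ball 353 [0.4528 0.1749] [0.0224 0.022 ] 77.76 z 0.0252
```

View pics/w7.png

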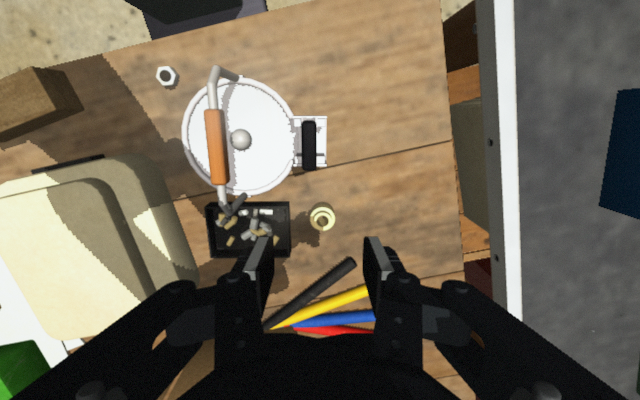

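The gate stands shut in the spout and the ball is centred in the dish. Now I'm moving over the bail grip at about (.4536,.1743).

```bash
python3 -m creep '{"xyz":[[-0.004,-0.005,0],[-0.008,-0.01,0],[-0.01,-0.013,-0.005],[-0.01,-0.013,-0.01],[-0.01,-0.013,-0.01],[-0.008,-0.011,-0.01],[-0.005,-0.006,-0.01],[-0.0029,-0.004,-0.005],[0,0,0],[0,0,0]],"rot":[[0,0,0.08],[0,0,0],[0,0,0],[0,0,0],[0,0,0],[0,0,0],[0,0,0],[0,0,0],[0,0,0],[0,0,0]]}'
python3 m.py w8
```

```text
t: 17.37
position: [0.4528, 0.1745, 0.1581]
eef_rot: [0.104, 0.995, -0.0, -0.0]
force: [0.2, -0.3, 0.4]
width: 0.546
finger_force: 0.0
[0.45341036 0.17479659 0.15864872] [1.03798982e-01 9.94598272e-01 1.30024605e-04 1.79652664e-04]
bail top 2475 [0.4529 0.1743] [0.0138 0.13  ] 77.69 z 0.1035
wood 1664 [0.4435 0.1764] [0.0137 0.083 ] 77.56 z 0.104
gate 1071 [0.4705 0.2498] [0.0141 0.045 ] 77.31 z 0.077
cheeks 572 [0.4696 0.2499] [0.0353 0.0522] 77.44 z 0.0442
ball 31 [0.4526 0.1742] [0.0228 0.0096] 78.11 z 0.0214
```

```bash
python3 -m creep '{"xyz":[[0,0,-0.005],[0,0,-0.01],[0,0,-0.0145],[0,0,-0.015],[0,0,-0.015],[0,0,-0.01],[0,0,-0.006],[0,0,-0.004],[0,0,0],[0,0,0]],"rot":[[0,0,0],[0,0,0],[0,0,0],[0,0,0],[0,0,0],[0,0,0],[0,0,0],[0,0,0],[0,0,0],[0,0,0]]}'
python3 -m creep '{"xyz":[[0,0,0],[0,0,0],[0,0,0],[0,0,0],[0,0,0],[0,0,0],[0,0,0],[0,0,0],[0,0,0],[0,0,0]],"rot":[[0,0,0],[0,0,0],[0,0,0],[0,0,0],[0,0,0],[0,0,0],[0,0,0],[0,0,0],[0,0,0],[0,0,0]]}' -1 90
```

```text
t: 18.25
position: [0.4537, 0.1747, 0.0791]
eef_rot: [0.104, 0.995, 0.0, 0.0]
force: [-0.0, 0.2, 0.2]
width: 0.552
finger_force: 0.0
t: 19.08
position: [0.454, 0.1743, 0.0795]
eef_rot: [0.104, 0.995, -0.0, 0.001]
force: [0.0, -3.6, 4.7]
width: 0.145
finger_force: 88.4
```

```bash
python3 -m creep '{"xyz":[[0,0,0.0005],[0,0,0.001],[0,0,0.0015],[0,0,0.002],[0,0,0.0025],[0,0,0.0025],[0,0,0.0025],[0,0,0.003],[0,0,0.003],[0,0,0.003]],"rot":[[0,0,0],[0,0,0],[0,0,0],[0,0,0],[0,0,0],[0,0,0],[0,0,0],[0,0,0],[0,0,0],[0,0,0]]}'
python3 -m creep '{"xyz":[[0,0,0.003],[0,0,0.0035],[0,0,0.004],[0,0,0.004],[0,0,0.004],[0,0,0.0035],[0,0,0.003],[0,0,0.002],[0,0,0.001],[0,0,0.0005]],"rot":[[0,0,0],[0,0,0],[0,0,0],[0,0,0],[0,0,0],[0,0,0],[0,0,0],[0,0,0],[0,0,0],[0,0,0]]}'
python3 - <<'E'
from h import *
shot('wrist','w9');shot('scene','s9')
z=np.load('pics/s9.npz')['im'][120:270,200:400]; w=np.load('pics/w9.npz')['im']
cv2.imwrite('pics/l9.png',np.hstack([cv2.resize(z,(400,300)),cv2.resize(w,(400,300))])[:,:,::-1])
s=monitor.get_state();print(s['position'],s['eef_rot'],s['force'],s['moment'])
th=np.radians(77.8); ex=np.array([np.cos(th),np.sin(th)]); ey=np.array([-ex[1],ex[0]])
P,im=cloud('w9');Z=P[...,2]; t=s['position']; X=(P[...,:2]-t[:2])@ex; Y=(P[...,:2]-t[:2])@ey
# floor cone heights at +-x, +-y ; cheeks
for n,k in(('x-45',(abs(X+.045)<.008)&(abs(Y-.01)<.02)),('x+45',(abs(X-.045)<.008)&(abs(Y-.01)<.015)),('y+45',(abs(Y-.045)<.006)&(abs(X-.02)<.01)),('cheek+',(abs(X-.066)<.003)&(abs(Y-.019)<.003)),('cheek-',(abs(X-.066)<.003)&(abs(Y+.019)<.003)),('cheekout',(abs(X-.09)<.003)&(abs(Y-.019)<.003))):
    k=k&(Z<.12)
    print(n,k.sum(),np.median(Z[k]) if k.any() else '')
E
```

```text
t: 19.92
position: [0.4534, 0.1746, 0.1007]
eef_rot: [0.104, 0.995, 0.0, 0.0]
force: [-0.6, -0.3, -4.3]
width: 0.144
finger_force: 87.7
t: 20.75
position: [0.4534, 0.1746, 0.129]
eef_rot: [0.104, 0.995, 0.0, 0.0]
force: [-0.1, 0.7, -5.3]
width: 0.147
finger_force: 87.7
[0.45325539 0.17453119 0.12874524] [ 1.03899455e-01  9.94587804e-01 -2.91110465e-05 -5.01981198e-05] [-0.27026314  0.39688286 -5.25987985] [-0.10112539  0.04754252 -0.00209531]
x-45 1160 0.06298033702668186
x+45 857 0.06189693871204771
y+45 480 0.0626888045296722
cheek+ 85 0.09347148719589565
cheek- 68 0.09325504270891306
cheekout 95 0.09265633552019001
```

View pics/l9.png

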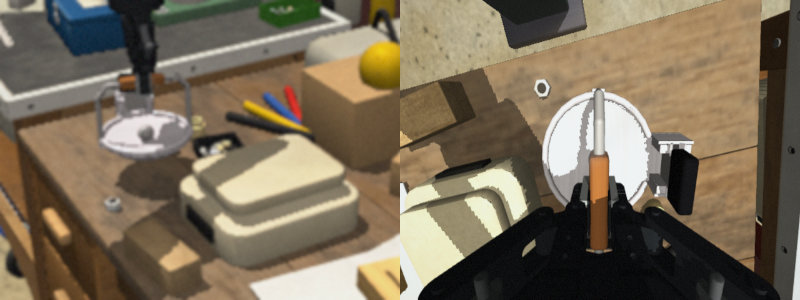

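The dish hangs clear and level within about 0.7°. The gate bar looks shifted outward at (683,180) in the wrist half, so I'm checking whether that is only parallax.

```bash
python3 - <<'E'
from h import *
th=np.radians(77.8); ex=np.array([np.cos(th),np.sin(th)]); ey=np.array([-ex[1],ex[0]])
P,im=cloud('w9');Z=P[...,2]; X=(P[...,:2]-[.4534,.1745])@ex*1e3; Y=(P[...,:2]-[.4534,.1745])@ey*1e3
k=(X>55)&(X<105)&(abs(Y)<35)&(Z>.11)&(Z<.14)
print('bar X',np.percentile(X[k],[1,50,99]),'Y',np.percentile(Y[k],[1,50,99]),'z',np.median(Z[k]),cv2.minAreaRect(P[k][:,:2].astype(np.float32)))
A=np.c_[X[k],Y[k],np.ones(k.sum())]; print(np.linalg.lstsq(A,Z[k]*1e3,rcond=None)[0])
k=(X>55)&(X<105)&(abs(Y)<35)&(Z>.085)&(Z<.1); print('cheek X',np.percentile(X[k],[1,50,99]),'z',np.median(Z[k]))
E
```

```text
bar X [70.64239669 74.45423076 84.54616973] Y [-21.92647342   2.62647639  22.28293039] z 0.12539015446346724 ((0.47004982829093933, 0.2502720355987549), (0.015405533835291862, 0.0459635853767395), 77.09442901611328)
[ 6.08015144e-01 -4.66604646e-02  7.69521144e+01]
cheek X [60.14586145 70.88164424 94.01599341] z 0.09271216347221412
```

The gate is unchanged in the slot. Next I'll measure the tray's axes.

```bash
python3 - <<'E'
from h import *
c=np.array([.4538,.1743])
for f in('w7','w2','top0'):
    P,im=cloud(f);z=P[...,2]; d=P[...,:2]-c; v=im.max(-1)
    dirn=np.array([np.cos(np.radians(-12)),np.sin(np.radians(-12))]); a=d@dirn; b=d@[-dirn[1],dirn[0]]
    b0=.0017 if f!='top0' else 0
    k=(a>.070)&(a<.165)&(abs(b)<.062)&(z+b0>.016)&(z+b0<.027)&(v<90)
    if k.sum()<20: continue
    r=cv2.minAreaRect(P[k][:,:2].astype(np.float32)); t=np.array(r[0]); print(f,k.sum(),r,'a',np.percentile(a[k],[.5,99.5]),'b',np.percentile(b[k],[.5,99.5]),'dist',np.hypot(*(t-c)),'ang',np.degrees(np.arctan2(*(t-c)[::-1])))
E
```

```text
w7 697 ((0.5624111890792847, 0.1515006422996521), (0.09992367774248123, 0.06817590445280075), 78.11863708496094) a [0.07706328 0.14457358] b [-0.04944441  0.05012872] dist 0.11097838124952329 ang -11.855235837822526
w2 329 ((0.5506752133369446, 0.1535414457321167), (0.09991954267024994, 0.04708993807435036), 79.59302520751953) a [0.0767942 0.1226095] b [-0.04975519  0.04998949] dist 0.09907433842509969 ang -12.094519567457866
top0 110 ((0.5624767541885376, 0.14936602115631104), (0.10039237886667252, 0.0692182406783104), 78.11369323730469) a [0.07690836 0.14601971] b [-0.05197216  0.04816161] dist 0.11150040449224101 ang -12.92187869396865
```

```bash
python3 -m creep '{"xyz":[[0,0,0],[0,0,0],[0,0,0],[0,0,0],[0,0,0],[0,0,0],[0,0,0],[0,0,0],[0,0,0],[0,0,0]],"rot":[[0,0,-0.03],[0,0,-0.08],[0,0,-0.13],[0,0,-0.18],[0,0,-0.23],[0,0,-0.28],[0,0,-0.33],[0,0,-0.38],[0,0,-0.42],[0,0,-0.44]]}'
python3 -m creep '{"xyz":[[0,0,0],[0,0,0],[0,0,0],[0,0,0],[0,0,0],[0,0,0],[0,0,0],[0,0,0],[0,0,0],[0,0,0]],"rot":[[0,0,-0.46],[0,0,-0.48],[0,0,-0.5],[0,0,-0.5],[0,0,-0.5],[0,0,-0.5],[0,0,-0.5],[0,0,-0.5],[0,0,-0.5],[0,0,-0.5]]}'
```

```text
t: 21.68
position: [0.4533, 0.1745, 0.1288]
eef_rot: [0.213, 0.977, -0.0, -0.0]
force: [-0.4, 0.2, -5.6]
width: 0.143
finger_force: 87.7
t: 22.52
position: [0.4533, 0.1746, 0.1288]
eef_rot: [0.417, 0.909, -0.0, -0.0]
force: [0.1, 0.1, -4.6]
width: 0.143
finger_force: 87.7
```

```bash
python3 -m creep '{"xyz":[[0,0,0],[0,0,0],[0,0,0],[0,0,0],[0,0,0],[0,0,0],[0,0,0],[0,0,0],[0,0,0],[0,0,0]],"rot":[[0,0,-0.5],[0,0,-0.5],[0,0,-0.5],[0,0,-0.5],[0,0,-0.5],[0,0,-0.5],[0,0,-0.5],[0,0,-0.5],[0,0,-0.5],[0,0,-0.5]]}'
python3 -m creep '{"xyz":[[0,0,0],[0,0,0],[0,0,0],[0,0,0],[0,0,0],[0,0,0],[0,0,0],[0,0,0],[0,0,0],[0,0,0]],"rot":[[0,0,-0.5],[0,0,-0.5],[0,0,-0.48],[0,0,-0.46],[0,0,-0.44],[0,0,-0.42],[0,0,-0.38],[0,0,-0.33],[0,0,-0.28],[0,0,-0.23]]}'
python3 -m creep '{"xyz":[[0,0,0],[0,0,0],[0,0,0],[0,0,0],[0,0,0],[0,0,0],[0,0,0],[0,0,0],[0,0,0],[0,0,0]],"rot":[[0,0,-0.22],[0,0,-0.22],[0,0,-0.2],[0,0,-0.2],[0,0,-0.18],[0,0,-0.16],[0,0,-0.14],[0,0,-0.11],[0,0,-0.07],[0,0,-0.04]]}'
python3 - <<'E'
from h import *
shot('wrist','w10');shot('top','t10');shot('scene','s10')
a=np.load('pics/s10.npz')['im'][100:230,220:380]; b=np.load('pics/t10.npz')['im'][170:270,220:300]; w=np.load('pics/w10.npz')['im']
cv2.imwrite('pics/l10.png',np.vstack([np.hstack([cv2.resize(a,(400,300)),cv2.resize(b,(400,300))]),np.hstack([cv2.resize(w,(400,300)),np.zeros((300,400,3),np.uint8)])])[:,:,::-1])
s=monitor.get_state(); t=s['position']; print(t,s['eef_rot'],s['force'],s['moment'])
th=np.radians(-12); ex=np.array([np.cos(th),np.sin(th)]); ey=np.array([-ex[1],ex[0]])
P,im=cloud('w10');Z=P[...,2]; X=(P[...,:2]-t[:2])@ex; Y=(P[...,:2]-t[:2])@ey
def r(n,k):
    if k.sum()>5: q=cv2.minAreaRect(P[k][:,:2].astype(np.float32)); print(n,k.sum(),np.round(q[0],4),np.round(q[1],4),round(q[2],2),'z',np.median(Z[k]).round(4))
r('bail',(abs(X)<.03)&(abs(Y)<.08)&(Z>.14)&(Z<.16)&(im[...,0].astype(int)>im[...,2]+30))
r('gate',(abs(X-.078)<.02)&(abs(Y)<.04)&(Z>.118)&(Z<.135))
r('cheeks',(abs(X-.078)<.025)&(abs(Y)<.04)&(Z>.088)&(Z<.102))
for n,k in(('x-45',(abs(X+.045)<.008)&(abs(Y-.01)<.02)),('x+45',(abs(X-.045)<.008)&(abs(Y-.01)<.015)),('cheek+',(abs(X-.066)<.003)&(abs(Y-.019)<.003)),('cheek-',(abs(X-.066)<.003)&(abs(Y+.019)<.003)),('cheekout',(abs(X-.09)<.003)&(abs(Y-.019)<.003))):
    k=k&(Z<.12); print(n,k.sum(),np.median(Z[k]) if k.any() else '')
E
```

```text
t: 23.35
position: [0.4533, 0.1746, 0.1288]
eef_rot: [0.604, 0.797, -0.0, -0.0]
force: [0.7, -0.5, -5.6]
width: 0.145
finger_force: 87.7
t: 24.18
position: [0.4533, 0.1746, 0.1288]
eef_rot: [0.734, 0.68, -0.0, -0.0]
force: [0.8, 0.3, -5.0]
width: 0.145
finger_force: 87.7
t: 25.02
position: [0.4534, 0.1745, 0.1288]
eef_rot: [0.777, 0.63, 0.0, 0.0]
force: [0.9, -0.1, -5.4]
width: 0.148
finger_force: 87.7
[0.45333165 0.17455329 0.12879219] [ 7.76737868e-01  6.29824010e-01  1.09054416e-05 -1.18080242e-05] [-0.17379163 -0.29607187 -5.63215323] [0.01637413 0.12703923 0.01126871]
bail 3721 [0.4551 0.1823] [0.0882 0.0136] 77.94 z 0.1538
gate 2357 [0.5291 0.1582] [0.0455 0.015 ] 76.67 z 0.1257
cheeks 1288 [0.5295 0.1593] [0.0521 0.0365] 77.79 z 0.093
x-45 1161 0.06285566059178535
x+45 849 0.061882792331587416
cheek+ 85 0.093375700771551
cheek- 72 0.09321793966445298
cheekout 93 0.09238581485651065
```

View pics/l10.png

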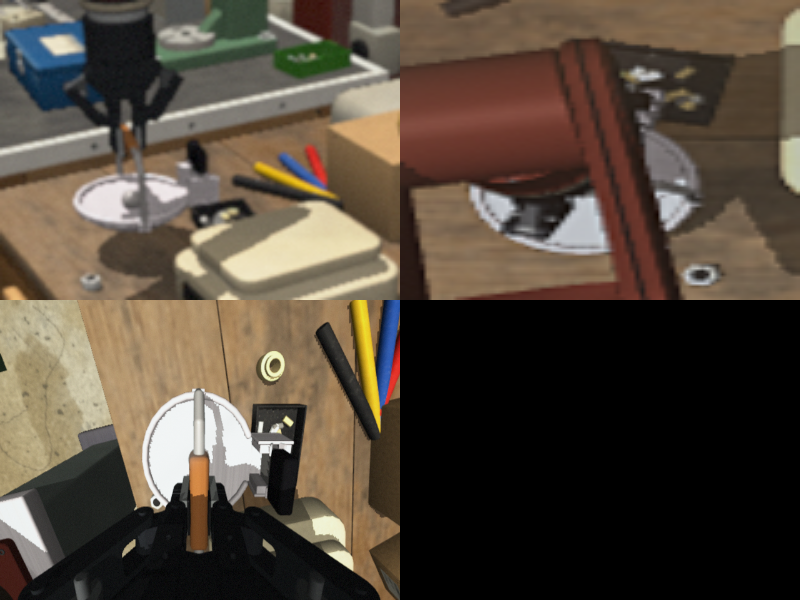

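The spout, shut by the gate, points over the tray: yaw is −12.1° against the tray axis at −11.9°. The ball is central, and the dish is level and clear. I'll let it settle, then sign off.

```bash
python3 -m creep '{"xyz":[[0,0,0],[0,0,0],[0,0,0],[0,0,0],[0,0,0],[0,0,0],[0,0,0],[0,0,0],[0,0,0],[0,0,0]],"rot":[[0,0,0],[-0.01,-0.03,0],[-0.01,-0.04,0],[-0.01,-0.03,0],[0,0,0],[0,0,0],[0,0,0],[0,0,0],[0,0,0],[0,0,0]]}'
python3 -m creep '{"xyz":[[0,0,0],[0,0,0],[0,0,0],[0,0,0],[0,0,0],[0,0,0],[0,0,0],[0,0,0],[0,0,0],[0,0,0]],"rot":[[0,0,0],[0,0,0],[0,0,0],[0,0,0],[0,0,0],[0,0,0],[0,0,0],[0,0,0],[0,0,0],[0,0,0]]}'
python3 -c "
from cell import workorder; print(workorder.sign_off())"
```

```text
t: 26.0
position: [0.4533, 0.1746, 0.1288]
eef_rot: [0.777, 0.63, 0.003, 0.004]
force: [-0.2, -0.5, -4.7]
width: 0.147
finger_force: 87.7
t: 26.83
position: [0.4533, 0.1745, 0.1288]
eef_rot: [0.777, 0.63, 0.003, 0.004]
force: [-0.2, 0.0, -5.4]
width: 0.148
finger_force: 87.7
the job is handed in; nothing more can be done
None
```

I handed the job in at 26.8 s with the dish held level and still, the ball central and the shut spout pointing squarely over the tray, but the gate sits about 3 mm above the slot floor: its bar rests on the lead-in, and pressing harder only tipped the dish.

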